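# Pull out the bench magnifier over an opened parts drawer

## Robot

A 6-joint arm with a two-finger parallel gripper is mounted at the origin on the work surface. World frame = base frame: x ahead of the robot, y to its left, z up, the work surface at z = 0. Lengths are in mm, angles in rad, forces in N, time in s.
With the tool pointing down it reaches from about 300 to 775 mm from the base axis. Payload 14.6 kg.
Tool frame: the origin (TCP) lies at the very end of the fingers, on their centre line; the grasp point (between the pads) lies 19 mm behind it; z points along the fingers, y is the line along which they close (so a half turn about z gives the same grasp; the last joint's range is limited). The gripper opens to 94 mm and grips with 3 to 60 N. Pads are 16 mm wide; open, the fingers measure 119 mm over their backs; the gripper's body (75 mm by 177 mm) begins 78 mm behind the grasp point.
Start: joints at [-1.336, 0.3, 1.521, -0, 1.321, -0.067], TCP at [163.475, -525.133, 174.346] pointing down, gripper open.
Joint ranges: [-3.03, 3.03], [-0.79, 2.21], [0.23, 2.52], [-1.04, 4.18], [0, 3.07], [-2.55, 2.55]. Speed limits (rad/s): [2.22, 2.22, 2.57, 3.14, 3.14, 3.14].

## Interface

Orientations are given as [roll, pitch, yaw] about the fixed x, y, z axes, in that order (R = Rz(yaw) Ry(pitch) Rx(roll)).
In Python, from cell import manip gives the robot as it stands. The module is installed in compiled form; this text tells all that it offers.
- The arm moves only by the shell command python3 -m inch 'ROWS' [FORCE]. ROWS is JSON, a list of rows, each an object of numbers: "gripper": the opening, from 0 (shut) to 1 (fully open); "dx", "dy", "dz": the shift along the world's x, y, z in m; "wx", "wy", "wz": the turn, a rotation vector about the world's x, y, z in degrees. A call has exactly 5 rows; each row is the pose to reach, as a shift and turn from the pose commanded when the call began; what a row does not reach only later rows make up. A row lasts 1/12 s, in which the tool goes at most 41.7 mm and 7.16 degrees, less where a joint would pass 70% of its speed; a pose out of reach is approached as far as the arm can. A call with a gripper value outside its range is refused whole. The fingers move at their own pace and stop on an object; FORCE is the grip in N (left out, the last holds). Time passes only in rows, so rows that repeat a pose let the fingers close, or fill a call up. It gives the time, the measured TCP pose, the force, the opening and the grip force at its end, in the units of the state.
- manip.read_state(): the state, without advancing time (a new reading comes with each control period).
- manip.camera(name): name is "side" or "top" or "wrist"; returns the picture (400x640x3 uint8, blue, green, red); there is no depth.
- manip.camera_info(name): a dict with "camera_matrix" (3x3 intrinsics, pixels), "R" (3x3) and "t" (3): a world point X has camera coordinates R X + t; the wrist camera has in their place "tool_from_camera" (4x4, takes a point from camera to tool coordinates, whose origin is the TCP and whose axes are the flange's). Camera axes: x right, y down, z forward; pixel columns grow to the right and rows downward; lengths in mm; the calibration is good to about 2 mm. A picture is of the moment at which its call begins: read the wrist's pose just before it. camera_info takes no time and is no camera call.
- manip.sign_off(): hands the job in; it is judged then, once.
The state is a dict: "clock": time; "joints": joint angles; "qd": joint speeds; "effort": joint torques, N m; "eef_pos": TCP position; "eef_rot": TCP orientation; "wrist_force": force on the tool from outside, world axes, zero at the start; "moment": the same for the moment, N m; "finger_gap": finger opening in mm; "finger_force": force on a finger pad.
Only numpy, scipy, OpenCV 4.12 (cv2) and the standard library are available. Lean on these libraries where they do the work, as an engineer would, in place of code of your own. Each camera call takes 0.05 s, during which the arm holds its last target. There are 200 camera calls.

## Task

Look-over of the small parts: first pull the top drawer of the parts cabinet out to its stop. Then press the release button on the magnifier's housing fully down, take the lens by its upright post and pull the telescope straight out past its first stop to the second, so that the lens is over the open drawer, and finish still holding the post there, because the spring would draw it back. Leave the lower drawer shut, and everything else on the cabinet and bench where it is.

Things in the scene. Friction and masses are not known exactly. Their poses are not given: they have to be found in the camera images.
- cabinet: Low teal steel parts cabinet fixed to the bench: 220 mm deep, 340 wide, 140 high, two drawers one above the other. Origin: middle of the lower edge of its front, on the bench. x points from the front level into the cabinet (away from the robot), y to the left half as seen by the robot, z up. A pull-out magnifier sits on its top, 100 mm towards +y from the middle.
- lens (a point): Centre of the magnifier's round black-rimmed lens, 56 mm across, 10 mm thick, lying level 166 mm above the bench, on a two-section steel telescope that slides out of an aluminium housing (115 x 50 mm, top 186 mm above the bench, its front 85 mm behind the cabinet's front). The lens starts 45 mm behind the cabinet's front; the post stands in front of it.
- top_drawer (a joint): How far the top drawer is pulled out, m: 0 shut, 0.088 fully out at its stop. It slides along the cabinet's -x, takes about 2 N and stays where it is left. It may start up to 10 mm ajar.
- top_drawer_handle (a point): Middle of the top drawer's handle: a steel bar 11 mm thick and 100 mm long along the cabinet's y, 35 mm clear in front of the drawer's face (centre to face), 108 mm above the bench, 32 mm below the cabinet's top. Moves with the drawer.
- lower_drawer (a joint): How far the lower drawer is out, m: 0 shut. Its like handle is 42 mm above the bench. Not to be opened.
- release_button (a joint): Travel of the telescope's release button, m: 0 up, 0.008 fully down. A round steel push button, 22 mm across, on top of the housing; it goes straight down against about 3.5 N and stays down when let go. Until it is fully down the outer section is caught and the telescope goes only to its first stop.
- button_top (a point): Centre of the release button's top face, 198 mm above the bench when up; 115 mm behind the cabinet's front and 100 mm towards +y of its middle. Moves with the button.
- inner_tube (a joint): How far the inner section (with lens and post) is out of the outer one, m: 0 in, 0.050 at its stop (the telescope's first stop). A spring draws it back with 1.5 to 3 N.
- outer_tube (a joint): How far the outer section is out of the housing, m: 0 in, 0.050 at its stop (the telescope's second stop, with the inner section out as well: 100 mm in all). Spring drawn back with 5 to 7 N, so it follows after the inner one, and everything runs back in if the post is let go.
- post: Upright black round grip post, 18 mm across, fixed to the lens rim's front; it stands free above the lens, from 171 mm to 215 mm above the bench. Origin: on its axis 195 mm above the bench, 20 mm below its top. Its axes are parallel to the cabinet's. With the telescope in, it is 9 mm behind the cabinet's front; it is pulled along the cabinet's -x by 100 mm in all.
- carton_top: Small closed brown carton, 60 x 90 x 45 mm, on the cabinet's top, right half towards the rear. Origin: centre of its underside. A bystander.
- bearing: Steel bearing, a flat ring 52 mm across and 15 mm thick, lying on the cabinet's top, rear middle or right. Origin: centre of its underside. A bystander.
- oil_bottle: Amber oil bottle with a white label, 68 mm across and 170 mm tall, standing on the bench to one side of the cabinet. Origin: centre of its underside. A bystander.
- spray_can: Steel can with a white label, 64 mm across and 160 mm tall, standing on the bench to one side of the cabinet. Origin: centre of its underside. A bystander.
- wrench: Steel wrench lying on the bench, right of the cabinet's front. Origin: near the middle of its length. A bystander.
- carton_low: Closed brown carton, 100 x 70 x 50 mm, on the bench left of the cabinet's front. Origin: centre of its underside. A bystander.
- grease_tub: White tub, 70 mm across and 60 mm tall, on the bench left of the cabinet. Origin: centre of its underside. A bystander.

How it is judged (in metres and radians):
On the way, in this order (a step that is already met when the one before it is completed fails the run):
1. the top drawer is pulled out to its stop (value of joint top_drawer above 0.08 m), for 0.2 s.
2. the release button is pressed fully down (value of joint release_button above 0.0065 m), for 0.2 s.
3. the telescope is pulled out to its second stop by the post (value of joint each of inner_tube, outer_tube above 0.045 m and contact force between the fingers and post above 3 N), for 0.3 s.
At the end, for the whole second after the job is handed in: The robot's fingers hold the post (more than 3 N) at rest with both telescope sections within 5 mm of their stops, the release button is down (over 6.5 of 8 mm) and the top drawer is open to within 8 mm of its stop (all of step 3 and value of joint top_drawer above 0.08 m and value of joint release_button above 0.0065 m and linear speed of post below 0.03 m/s); the arm keeps its last pose, push and grip.
It fails at once if the lower drawer is pulled out more than 15 mm (value of joint lower_drawer above 0.015 m).
It fails at once if a bystander on the cabinet or the bench is moved more than 30 mm (distance of any of carton_top, bearing, oil_bottle, spray_can, wrench, carton_low, grease_tub from where it was at the start of the episode above 0.03 m).
It also fails if it takes over 56 s, if anything falls off the work surface, if the arm or the gripper's body presses on something with over 40 N, if the wrist force passes 120 N, or if a joint passes its speed limit or range.

## Working session

There is one attempt and no reset: what is moved stays moved. The work goes in short steps, Python scripts to look and compute and a shell command to move; the robot and the scene stay as the last step left them, time stands still between calls to the robot, and variables do not carry over. Pictures are saved under pics/ and viewed, at most 10 in all, crops included, and the job is handed in when it is done.

```bash
mkdir -p pics
cat > h.py <<'E'
import numpy as np,cv2
from cell import manip
from scipy.spatial.transform import Rotation as Ro
def cast(name,u,v,z,st=None):
    c=manip.camera_info(name);K=np.array(c["camera_matrix"])
    d=np.linalg.solve(K,[u,v,1.])
    if name=="wrist":
        T=np.array(c["tool_from_camera"]);st=st or manip.read_state()
        Rw=Ro.from_euler('xyz',st["eef_rot"]).as_matrix()
        o=Rw@T[:3,3]+np.array(st["eef_pos"]);d=Rw@T[:3,:3]@d
    else:
        R=np.array(c["R"]);t=np.array(c["t"]).ravel();o=-R.T@t;d=R.T@d
    return o+d*(z-o[2])/d[2]
def proj(name,X):
    c=manip.camera_info(name);p=np.array(c["camera_matrix"])@(np.array(c["R"])@np.array(X,float)+np.array(c["t"]).ravel());return p[:2]/p[2]
E
python3 - <<'E'
from h import *
s=manip.read_state();print(s)
for n in("top","side"):cv2.imwrite(f"pics/{n}0.png",manip.camera(n)); print(n,manip.camera_info(n))
print(manip.camera_info("wrist"))
E
```

```text
{'clock': 0.0, 'joints': array([-1.33555996e+00,  3.00461981e-01,  1.52161920e+00,  1.25778177e-05,
        1.32069669e+00, -6.66037053e-02]), 'qd': array([-0.00140337,  0.00056086, -0.00043104,  0.00222893, -0.00038402,
       -0.00250621]), 'effort': array([ 1.72353277e-03, -5.31801581e+01, -3.52735054e+01,  7.08469329e-02,
        2.43713718e-02, -1.08839333e-04]), 'eef_pos': array([ 163.42794046, -524.82877482,  173.77523116]), 'eef_rot': array([-3.14041088e+00, -9.10370774e-05,  3.01836902e-01]), 'wrist_force': array([0.70108692, 0.53505373, 0.47086219]), 'moment': array([-0.02860518, -0.03041102, -0.00262483]), 'finger_force': 0.0, 'finger_gap': 93.72581140194471}
top {'camera_matrix': array([[398.24982119,   0.        , 311.99495509],
       [  0.        , 398.24982119, 200.67901598],
       [  0.        ,   0.        ,   1.        ]]), 'R': array([[-0.00671439, -0.99997124, -0.00352763],
       [-0.9854147 ,  0.00721642, -0.17001705],
       [ 0.17003761,  0.00233461, -0.98543481]]), 't': array([  39.37582189,  618.18895527, 1084.93329589])}
side {'camera_matrix': array([[366
[... 185 characters left out ...]
.00501364],
       [-0.03589699,  0.62665539, -0.77846928],
       [ 0.05249348, -0.77671359, -0.62766268]]), 't': array([577.01409099, 122.9710394 , 963.79188678])}
{'camera_matrix': array([[312.58931423,   0.        , 321.94911884],
       [  0.        , 312.58931423, 196.84888391],
       [  0.        ,   0.        ,   1.        ]]), 'tool_from_camera': array([[-8.41477074e-04, -9.68571703e-01, -2.48733085e-01,
         7.23027315e+01],
       [ 9.99999313e-01, -1.01786698e-03,  5.80544653e-04,
         5.89699846e-03],
       [-8.15476318e-04, -2.48732426e-01,  9.68571895e-01,
        -2.10924760e+02],
       [ 0.00000000e+00,  0.00000000e+00,  0.00000000e+00,
         1.00000000e+00]])}
```

View pics/top0.png

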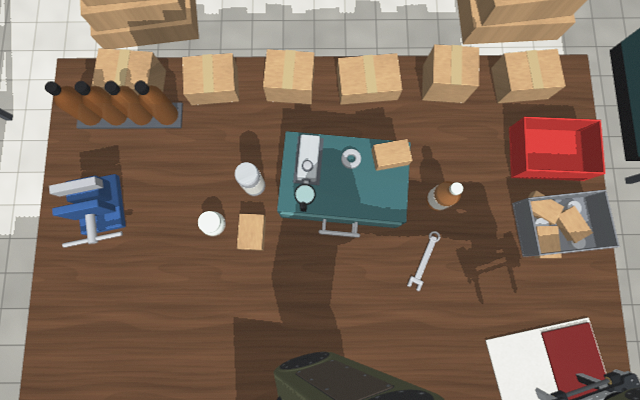

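View pics/side0.png

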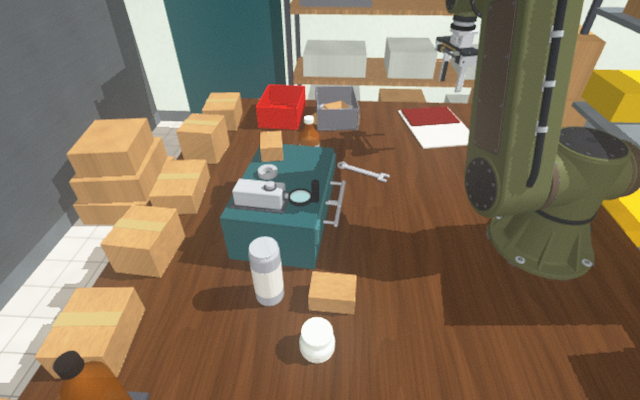

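The top view shows the cabinet with its front-left top corner at about (280,212), front-right (408,222), lens (305,194), post (303,207), button (307,165) and handles around (340,233). The side view shows the same layout, with the handles on the robot's side.

Run:
```python
from h import *
im=cv2.imread("pics/top0.png");hsv=cv2.cvtColor(im,cv2.COLOR_BGR2HSV)
m=cv2.inRange(hsv,(80,60,70),(100,255,255));m[:, :260]=0;m[:,430:]=0;m[:120]=0;m[240:]=0
ys,xs=np.nonzero(m);print(len(xs))
P=np.c_[xs,ys]
for u,v,z in[(280,212,140),(408,222,140),(287,132,140),(412,141,140),(307,165,198),(305,194,171),(340,233,108)]:print((u,v),cast("top",u,v,z).round(1))
c=im[110:250,260:430];cv2.imwrite("pics/top0c.png",cv2.resize(c,None,fx=4.5,fy=4,interpolation=cv2.INTER_CUBIC)[:600,:800])
s=cv2.imread("pics/side0.png")[120:270,210:370];cv2.imwrite("pics/side0c.png",cv2.resize(s,None,fx=4,fy=4,interpolation=cv2.INTER_CUBIC)[:600,:800])
```

```text
7990
(280, 212) [573.9 119.  140. ]
(408, 222) [ 545.2 -215.3  140. ]
(287, 132) [793.3 101.5 140. ]
(412, 141) [ 765.2 -236.6  140. ]
(307, 165) [685.   46.7 198. ]
(305, 194) [615.6  52.6 171. ]
(340, 233) [520.5 -39.5 108. ]
```

View pics/top0c.png

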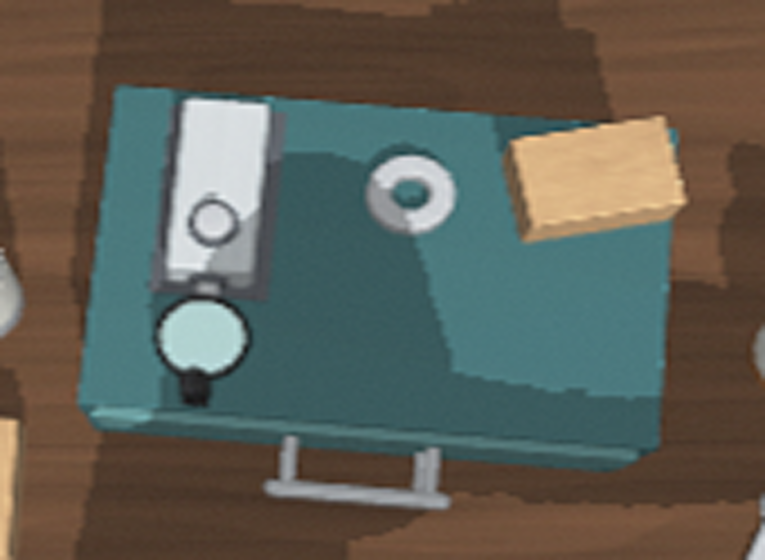

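The crop shows the front top edge from (278,211) to (406,223), the handle bar centre at (339,234) and the button at (307,165.5). Cabinet yaw is about -0.086 and its origin about (559,-47). I'll go above the handle now and take a close look.

```bash
python3 -m inch '[{"dx":0.015,"dy":0.02,"dz":0.02,"wz":7},{"dx":0.035,"dy":0.045,"dz":0.04,"wz":14},{"dx":0.055,"dy":0.075,"dz":0.06,"wz":21},{"dx":0.08,"dy":0.105,"dz":0.075,"wz":28},{"dx":0.104,"dy":0.137,"dz":0.076,"wz":35}]'
python3 -m inch '[{"dx":0.024,"dy":0.032,"wz":7},{"dx":0.048,"dy":0.064,"wz":14},{"dx":0.072,"dy":0.096,"wz":21},{"dx":0.096,"dy":0.128,"wz":28},{"dx":0.12,"dy":0.16,"wz":33}]'
python3 -m inch '[{"dx":0.024,"dy":0.032},{"dx":0.048,"dy":0.064},{"dx":0.072,"dy":0.096},{"dx":0.096,"dy":0.128},{"dx":0.115,"dy":0.16}]'
python3 -m inch '[{"dx":0.015,"dy":0.02},{"dx":0.018,"dy":0.026},{"dx":0.018,"dy":0.026},{"dx":0.018,"dy":0.026},{"dx":0.018,"dy":0.026}]'
python3 - <<'E'
from h import *
s=manip.read_state();print(s["eef_pos"],s["eef_rot"],s["joints"],s["clock"])
im=manip.camera("wrist");cv2.imwrite("pics/w1.png",im);np.save("w1.npy",np.r_[s["eef_pos"],s["eef_rot"]])
E
```

```text
[ 163.3919908  -524.87537356  173.81521492] [-3.14048233e+00 -4.25411710e-05  3.01793220e-01] [-1.33561948e+00  3.00457565e-01  1.52153040e+00 -3.24743423e-05
  1.32071538e+00 -6.66083435e-02] 0.1validation failed for argument at $[0]...
validation failed for argument at $[0]...
validation failed for argument at $[0]...
validation failed for argument at $[0]...
```

View pics/w1.png

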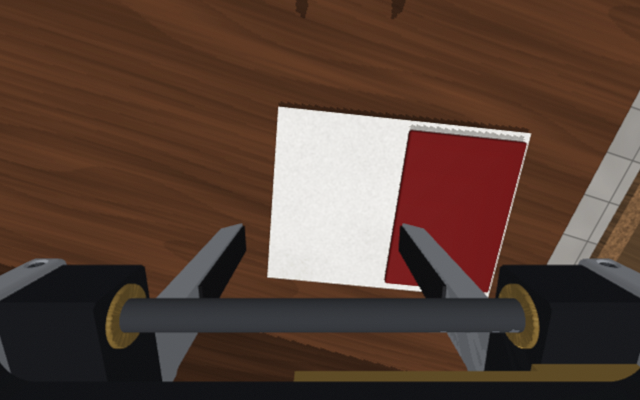

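The moves were refused, so the arm is still at the start and the picture shows only the paper and the fingers. Every row probably needs all seven keys.

```bash
python3 -m inch '[{"gripper":1,"dx":0.015,"dy":0.02,"dz":0.02,"wx":0,"wy":0,"wz":7},{"gripper":1,"dx":0.035,"dy":0.045,"dz":0.04,"wx":0,"wy":0,"wz":14},{"gripper":1,"dx":0.055,"dy":0.075,"dz":0.06,"wx":0,"wy":0,"wz":21},{"gripper":1,"dx":0.08,"dy":0.105,"dz":0.075,"wx":0,"wy":0,"wz":28},{"gripper":1,"dx":0.104,"dy":0.137,"dz":0.076,"wx":0,"wy":0,"wz":35}]'
```

```text
clock: 0.57
eef_pos: [268.5, -387.5, 253.0]
eef_rot: [3.138, 0.001, 0.918]
wrist_force: [1.0, 0.1, 0.5]
finger_gap: 93.9
finger_force: 0.0
```

```bash
python3 -m inch '[{"gripper":1,"dx":0.024,"dy":0.032,"dz":0,"wx":0,"wy":0,"wz":7},{"gripper":1,"dx":0.048,"dy":0.064,"dz":0,"wx":0,"wy":0,"wz":14},{"gripper":1,"dx":0.072,"dy":0.096,"dz":0,"wx":0,"wy":0,"wz":21},{"gripper":1,"dx":0.096,"dy":0.128,"dz":0,"wx":0,"wy":0,"wz":28},{"gripper":1,"dx":0.12,"dy":0.16,"dz":0,"wx":0,"wy":0,"wz":33}]'
python3 -m inch '[{"gripper":0.3,"dx":0.024,"dy":0.032,"dz":0,"wx":0,"wy":0,"wz":0},{"gripper":0.3,"dx":0.048,"dy":0.064,"dz":0,"wx":0,"wy":0,"wz":0},{"gripper":0.3,"dx":0.072,"dy":0.096,"dz":0,"wx":0,"wy":0,"wz":0},{"gripper":0.3,"dx":0.096,"dy":0.128,"dz":0,"wx":0,"wy":0,"wz":0},{"gripper":0.3,"dx":0.115,"dy":0.16,"dz":0,"wx":0,"wy":0,"wz":0}]'
python3 -m inch '[{"gripper":0.3,"dx":0.01,"dy":0.016,"dz":0,"wx":0,"wy":0,"wz":0},{"gripper":0.3,"dx":0.018,"dy":0.026,"dz":0,"wx":0,"wy":0,"wz":0},{"gripper":0.3,"dx":0.018,"dy":0.026,"dz":0,"wx":0,"wy":0,"wz":0},{"gripper":0.3,"dx":0.018,"dy":0.026,"dz":0,"wx":0,"wy":0,"wz":0},{"gripper":0.3,"dx":0.018,"dy":0.026,"dz":0,"wx":0,"wy":0,"wz":0}]'
python3 - <<'E'
from h import *
s=manip.read_state();print(s["eef_pos"],s["eef_rot"],s["joints"],s["clock"])
im=manip.camera("wrist");cv2.imwrite("pics/w2.png",im);np.save("w2.npy",np.r_[s["eef_pos"],s["eef_rot"]])
E
```

```text
clock: 0.98
eef_pos: [388.2, -226.3, 250.4]
eef_rot: [3.142, 0.0, 1.495]
wrist_force: [1.0, -0.7, -0.5]
finger_gap: 94.3
finger_force: 0.0
clock: 1.4
eef_pos: [503.5, -66.1, 250.1]
eef_rot: [-3.141, -0.0, 1.489]
wrist_force: [0.5, -0.6, -0.0]
finger_gap: 64.1
finger_force: 0.0
clock: 1.82
eef_pos: [520.0, -43.2, 250.3]
eef_rot: [-3.141, 0.0, 1.488]
wrist_force: [0.5, -0.3, 0.2]
finger_gap: 30.6
finger_force: 0.0
[520.04444765 -43.16392865 250.34777835] [-3.14143150e+00  1.39765512e-04  1.48765734e+00] [-1.52918370e-01  1.88523099e-01  1.48324835e+00 -1.51430226e-04
  1.46997221e+00 -6.97641234e-02] 1.8167
```

View pics/w2.png

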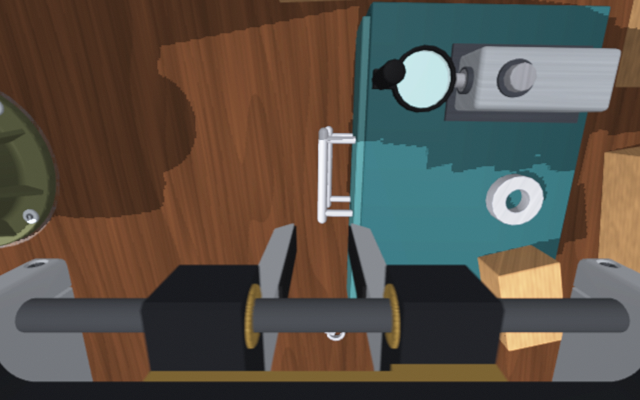

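The wrist view shows the top handle bar from (323,130) to (322,220), the front top edge at about col 369, the button top at (517,77), the post's top at about (400,69) and the lens at (422,78).

Run:
```python
from h import *
a=np.load("w2.npy");st=dict(eef_pos=a[:3],eef_rot=a[3:])
L={"bar a":(324,130,108),"bar b":(322,220,108),"button":(517,77,198),"lens":(423,78,171),"post":(401,69,215),"edge top":(372,3,140),"edge":(357,240,140)}
P={k:cast("wrist",*v,st) for k,v in L.items()}
for k,p in P.items():print(k,p.round(1))
o=P["button"]
for yaw in(-.086,):
    ex=np.array([np.cos(yaw),np.sin(yaw),0]);ey=np.array([-ex[1],ex[0],0])
    O=o-115*ex-100*ey;print("O",O);
    for k,p in P.items():print(k,((p-O)@ex).round(1),((p-O)@ey).round(1))
```

```text
bar a [527.4  13.9 108. ]
bar b [516.4 -90.4 108. ]
button [682.7  45.7 198. ]
lens [617.   53.6 171. ]
post [587.2  57.4 215. ]
edge top [580.4 124.9 140. ]
edge [ 553.7 -105.9  140. ]
O [559.56853498 -44.01252393 198.        ]
bar a -37.0 54.9
bar b -39.0 -49.9
button 115.0 100.0
lens 48.9 102.1
post 18.8 103.4
edge top 6.3 170.1
edge -0.5 -62.1
```

```bash
python3 -m inch '[{"gripper":0.32,"dx":0.001,"dy":0,"dz":-0.035,"wx":0,"wy":0,"wz":-0.5},{"gripper":0.32,"dx":0.002,"dy":0.001,"dz":-0.075,"wx":0,"wy":0,"wz":-0.5},{"gripper":0.32,"dx":0.002,"dy":0.001,"dz":-0.11,"wx":0,"wy":0,"wz":-0.5},{"gripper":0.32,"dx":0.002,"dy":0.001,"dz":-0.14,"wx":0,"wy":0,"wz":-0.5},{"gripper":0.32,"dx":0.002,"dy":0.001,"dz":-0.16,"wx":0,"wy":0,"wz":-0.5}]'
python3 -m inch '[{"gripper":0,"dx":0,"dy":0,"dz":0,"wx":0,"wy":0,"wz":0},{"gripper":0,"dx":0,"dy":0,"dz":0,"wx":0,"wy":0,"wz":0},{"gripper":0,"dx":0,"dy":0,"dz":0,"wx":0,"wy":0,"wz":0},{"gripper":0,"dx":0,"dy":0,"dz":0,"wx":0,"wy":0,"wz":0},{"gripper":0,"dx":0,"dy":0,"dz":0,"wx":0,"wy":0,"wz":0}]' 25
```

```text
clock: 2.28
eef_pos: [520.9, -42.1, 87.6]
eef_rot: [-3.139, -0.0, 1.478]
wrist_force: [0.0, -0.4, 0.4]
finger_gap: 30.0
finger_force: 0.0
clock: 2.7
eef_pos: [523.1, -41.4, 91.8]
eef_rot: [3.139, 0.0, 1.48]
wrist_force: [0.4, 0.2, 0.2]
finger_gap: 1.1
finger_force: 0.0
```

The fingers closed on nothing, so I'll look again.

Run:
```python
from h import *
s=manip.read_state();print(s["eef_pos"],s["eef_rot"],s["finger_gap"],s["finger_force"],s["wrist_force"])
a=manip.camera("wrist");b=manip.camera("side");cv2.imwrite("pics/w3.png",np.hstack([cv2.resize(a,(400,250)),cv2.resize(b[120:270,210:410],(400,250),interpolation=cv2.INTER_CUBIC)]))
```

```text
[523.13600714 -41.39536955  91.80305674] [3.13920552e+00 1.41748788e-04 1.47968452e+00] 1.1013398076566978 0.0 [0.44867404 0.18285048 0.2009741 ]
```

View pics/w3.png

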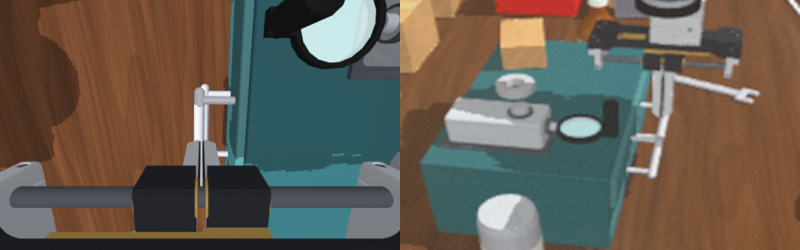

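Run:
```python
from h import *
b=manip.camera("side");cv2.imwrite("pics/s4.png",cv2.resize(b[130:240,300:390],None,fx=5.4,fy=5.4,interpolation=cv2.INTER_CUBIC))
for X in[(523,-41,91.8),(527.4,13.9,108),(516.4,-90,108),(527.4,13.9,42),(516.4,-90,42)]:
    p=proj("side",X);print(X,p.round(1),((p-[300,130])*5.4).round())
```

```text
(523, -41, 91.8) [339.6 197.7] [214. 366.]
(527.4, 13.9, 108) [337.6 206.5] [203. 413.]
(516.4, -90, 108) [342.5 181.7] [230. 279.]
(527.4, 13.9, 42) [336.9 225.8] [199. 517.]
(516.4, -90, 42) [341.6 200.5] [225. 381.]
```

View pics/s4.png

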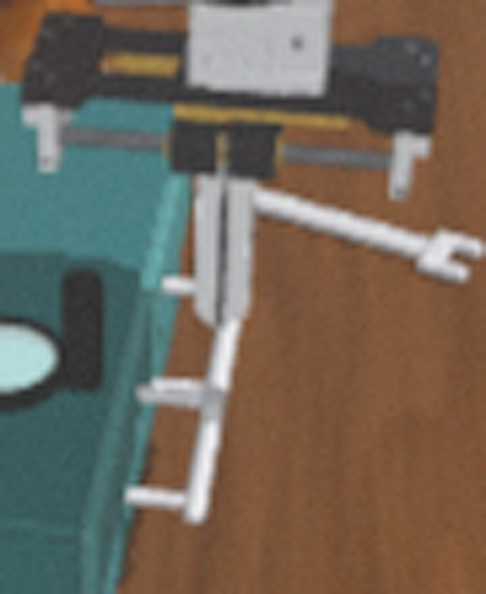

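Run:
```python
from h import *
print("start TCP side",proj("side",(163.4,-524.8,174)))
s=manip.read_state();print(s["eef_pos"],s["joints"])
b=manip.camera("side")
for n,z in(("tip",92),("body",189)):
    p=proj("side",(523,-41,z));print(n,p);cv2.circle(b,tuple(int(round(v)) for v in p),1,(0,0,255),-1)
t=manip.camera("top")
p=proj("top",(523,-41,92));print(p);cv2.circle(t,tuple(int(round(v)) for v in p),1,(0,0,255),-1)
A=cv2.imread("pics/side0.png")
q=proj("side",(163.4,-524.8,174));cv2.circle(A,tuple(int(round(v)) for v in q),1,(0,0,255),-1)
f=lambda i,y,x:cv2.resize(i[y:y+110,x:x+80],(400,550),interpolation=cv2.INTER_CUBIC)
cv2.imwrite("pics/c5.png",np.hstack([f(b,130,300),f(A,10,420)]))
```

```text
start TCP side [446.53255299  94.9361985 ]
[522.73445279 -41.18734194  91.01862965] [-1.48492134e-01  3.28159575e-01  1.68883654e+00  1.07403422e-05
  1.12354146e+00 -5.76015326e-02]
tip [339.56222379 197.65382191]
body [340.82681099 167.24217236]
[340.13753682 232.62395577]
```

View pics/c5.png

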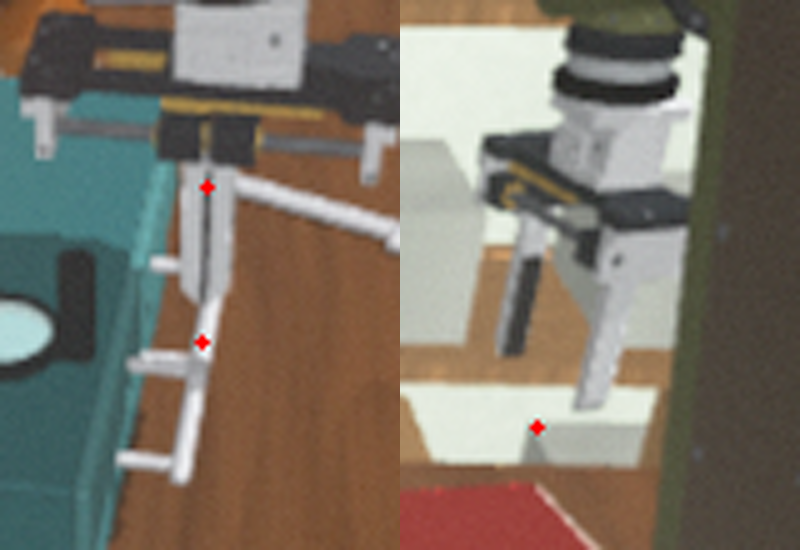

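Two cameras agree. The scene positions are consistent, but the real finger ends sit about 30 mm behind (above) the reported TCP. The left crop shows the tip near (205,300) against a predicted (203,342), and the start picture shows the same offset. So the fingers closed above the bar. I'll open, go 31 mm lower and close again.

```bash
python3 -m inch '[{"gripper":0.34,"dx":0,"dy":0,"dz":0,"wx":0,"wy":0,"wz":0},{"gripper":0.34,"dx":0,"dy":0,"dz":0,"wx":0,"wy":0,"wz":0},{"gripper":0.34,"dx":0,"dy":0,"dz":-0.006,"wx":0,"wy":0,"wz":0},{"gripper":0.34,"dx":0,"dy":0,"dz":-0.018,"wx":0,"wy":0,"wz":0},{"gripper":0.34,"dx":0,"dy":0,"dz":-0.031,"wx":0,"wy":0,"wz":0}]'
python3 -m inch '[{"gripper":0,"dx":0,"dy":0,"dz":0,"wx":0,"wy":0,"wz":0},{"gripper":0,"dx":0,"dy":0,"dz":0,"wx":0,"wy":0,"wz":0},{"gripper":0,"dx":0,"dy":0,"dz":0,"wx":0,"wy":0,"wz":0},{"gripper":0,"dx":0,"dy":0,"dz":0,"wx":0,"wy":0,"wz":0},{"gripper":0,"dx":0,"dy":0,"dz":0,"wx":0,"wy":0,"wz":0}]' 25
```

```text
clock: 3.37
eef_pos: [522.7, -41.2, 58.9]
eef_rot: [3.141, 0.0, 1.48]
wrist_force: [0.3, 0.1, -0.1]
finger_gap: 29.9
finger_force: 0.0
clock: 3.78
eef_pos: [522.6, -41.2, 59.8]
eef_rot: [3.141, 0.0, 1.48]
wrist_force: [-0.7, 0.6, 0.9]
finger_gap: 10.0
finger_force: 25.0
```

Gripped (gap 10). Now I'll pull along cabinet -x.

```bash
python3 -m inch '[{"gripper":0,"dx":-0.008,"dy":0.0007,"dz":0,"wx":0,"wy":0,"wz":0},{"gripper":0,"dx":-0.024,"dy":0.0022,"dz":0,"wx":0,"wy":0,"wz":0},{"gripper":0,"dx":-0.042,"dy":0.0038,"dz":0,"wx":0,"wy":0,"wz":0},{"gripper":0,"dx":-0.06,"dy":0.0054,"dz":0,"wx":0,"wy":0,"wz":0},{"gripper":0,"dx":-0.075,"dy":0.0068,"dz":0,"wx":0,"wy":0,"wz":0}]'
python3 -m inch '[{"gripper":0,"dx":-0.003,"dy":0.0003,"dz":0,"wx":0,"wy":0,"wz":0},{"gripper":0,"dx":-0.006,"dy":0.0005,"dz":0,"wx":0,"wy":0,"wz":0},{"gripper":0,"dx":-0.009,"dy":0.0008,"dz":0,"wx":0,"wy":0,"wz":0},{"gripper":0,"dx":-0.009,"dy":0.0008,"dz":0,"wx":0,"wy":0,"wz":0},{"gripper":0,"dx":-0.009,"dy":0.0008,"dz":0,"wx":0,"wy":0,"wz":0}]'
```

```text
clock: 4.2
eef_pos: [446.7, -33.6, 59.8]
eef_rot: [3.14, -0.001, 1.48]
wrist_force: [3.9, 6.7, 0.5]
finger_gap: 10.5
finger_force: 25.0
clock: 4.62
eef_pos: [440.2, -33.0, 59.9]
eef_rot: [3.136, -0.001, 1.48]
wrist_force: [16.1, 5.7, -11.0]
finger_gap: 10.1
finger_force: 25.0
```

At the stop (force jumped to 16 N, travel about 83 mm plus the ajar start). I'll release, rise and go above the button.

```bash
python3 -m inch '[{"gripper":0.34,"dx":0.001,"dy":0,"dz":0,"wx":0,"wy":0,"wz":0},{"gripper":0.34,"dx":0.001,"dy":0,"dz":0,"wx":0,"wy":0,"wz":0},{"gripper":0.34,"dx":0.001,"dy":0,"dz":0,"wx":0,"wy":0,"wz":0},{"gripper":0.34,"dx":0.001,"dy":0,"dz":0.02,"wx":0,"wy":0,"wz":0},{"gripper":0.34,"dx":0.001,"dy":0,"dz":0.05,"wx":0,"wy":0,"wz":0}]'
python3 -m inch '[{"gripper":0.34,"dx":0,"dy":0,"dz":0.035,"wx":0,"wy":0,"wz":0},{"gripper":0,"dx":0,"dy":0,"dz":0.07,"wx":0,"wy":0,"wz":0},{"gripper":0,"dx":0.02,"dy":0.007,"dz":0.1,"wx":0,"wy":0,"wz":0},{"gripper":0,"dx":0.05,"dy":0.017,"dz":0.12,"wx":0,"wy":0,"wz":0},{"gripper":0,"dx":0.08,"dy":0.027,"dz":0.125,"wx":0,"wy":0,"wz":0}]'
python3 -m inch '[{"gripper":0,"dx":0.035,"dy":0.011,"dz":0,"wx":0,"wy":0,"wz":0},{"gripper":0,"dx":0.07,"dy":0.023,"dz":0,"wx":0,"wy":0,"wz":0},{"gripper":0,"dx":0.105,"dy":0.034,"dz":0,"wx":0,"wy":0,"wz":0},{"gripper":0,"dx":0.135,"dy":0.043,"dz":0,"wx":0,"wy":0,"wz":0},{"gripper":0,"dx":0.164,"dy":0.053,"dz":0,"wx":0,"wy":0,"wz":0}]'
python3 - <<'E'
from h import *
a=manip.camera("wrist");s=manip.read_state();print(s["eef_pos"],s["eef_rot"],s["clock"])
cv2.imwrite("pics/w6.png",a);np.save("w6.npy",np.r_[s["eef_pos"],s["eef_rot"]])
b=manip.camera("side")
cv2.imwrite("pics/ws6.png",np.hstack([a[0:300,150:550],cv2.resize(b[120:270,210:410],(400,300),interpolation=cv2.INTER_CUBIC)]))
E
```

```text
clock: 5.03
eef_pos: [437.6, -33.4, 108.1]
eef_rot: [-3.137, -0.0, 1.48]
wrist_force: [0.4, -0.8, 0.7]
finger_gap: 31.8
finger_force: 0.0
clock: 5.45
eef_pos: [521.2, -6.4, 238.9]
eef_rot: [3.135, 0.0, 1.479]
wrist_force: [-0.6, -0.5, 0.6]
finger_gap: 8.6
finger_force: 0.0
clock: 5.87
eef_pos: [684.5, 46.9, 233.9]
eef_rot: [-3.141, 0.0, 1.48]
wrist_force: [-0.3, 0.4, 0.7]
finger_gap: 0.8
finger_force: 0.0
[687.45639154  48.49442306 231.28602363] [-3.13868344e+00  2.07091087e-05  1.48077577e+00] 5.9167
```

View pics/ws6.png

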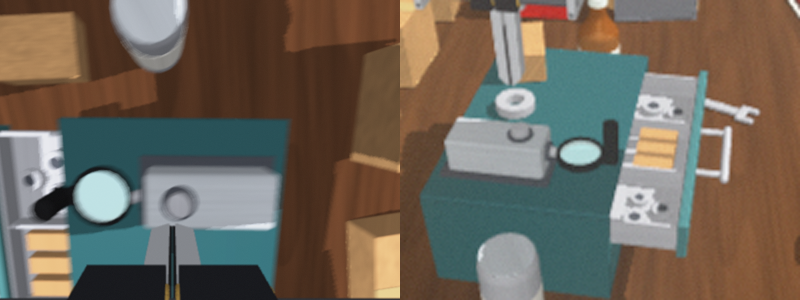

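The left part shows the button at crop (179,204), 6 px from the finger line, the lens at (103,196) and the post's top end near (45,208). The right part shows the drawer fully open and the lower one shut.

Run:
```python
from h import *
a=np.load("w6.npy");st=dict(eef_pos=a[:3],eef_rot=a[3:])
im=cv2.imread("pics/w6.png");g=cv2.cvtColor(im,cv2.COLOR_BGR2GRAY)
for k,v in {"button":(329,203,198),"lens":(252,196,171),"posttop":(195,208,215)}.items():print(k,cast("wrist",*v,st).round(1))
s=manip.read_state();print(s["eef_pos"])
m=(g[170:230,170:260]<45).astype(np.uint8);m[:,60:]=0
n,l,stt,c=cv2.connectedComponentsWithStats(m);print([(stt[i][:5]+[170,170,0,0,0]).tolist() for i in range(1,n) if stt[i][4]>60])
```

```text
button [693.7  52.  198. ]
lens [625.4  57.1 171. ]
posttop [592.3  62.  215. ]
[685.26695096  47.63214024 231.05193409]
[[185, 175, 45, 46, 831]]
```

Run:
```python
from h import *
s=manip.read_state();a=manip.camera("wrist");print(s["eef_pos"])
cv2.imwrite("pics/w7.png",a);np.save("w7.npy",np.r_[s["eef_pos"],s["eef_rot"]])
g=cv2.cvtColor(a,cv2.COLOR_BGR2GRAY)
h=cv2.HoughCircles(g[160:250,280:400],cv2.HOUGH_GRADIENT,1,30,param1=80,param2=12,minRadius=11,maxRadius=22);print(h)
for c in h[0][:2]:print(cast("wrist",c[0]+280,c[1]+160,198,s))
h=cv2.HoughCircles(g[140:260,200:310],cv2.HOUGH_GRADIENT,1,60,param1=80,param2=15,minRadius=22,maxRadius=40);print(h)
for c in h[0][:1]:print(cast("wrist",c[0]+200,c[1]+140,171,s))
cv2.imwrite("pics/w7c.png",cv2.resize(a[150:260,170:400],None,fx=3,fy=3,interpolation=cv2.INTER_CUBIC))
```

```text
[685.26695096  47.63214024 231.05193409]
[[[43.5 46.5 18.1]]]
[686.80217696  48.65181006 198.        ]
[[[48.5 59.5 29.3]]]
[619.63423058  53.36837582 171.        ]
```

View pics/w7c.png

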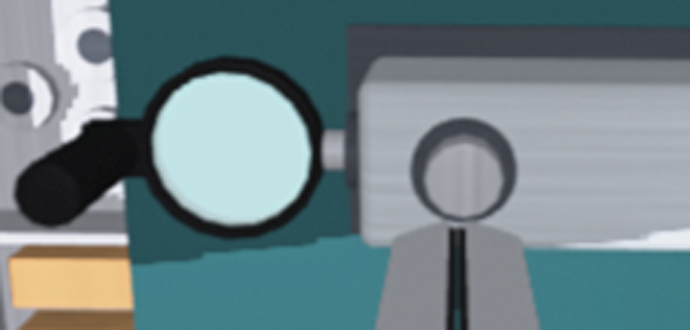

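The crop shows the button's top disc at (465,178), i.e. full-frame (325,209), the post's top disc at (47,193), i.e. (185.7,214.3), and the lens at (247,199).

Run:
```python
from h import *
a=np.load("w7.npy");st=dict(eef_pos=a[:3],eef_rot=a[3:])
for k,v in {"button":(325,209.3,198),"lens":(247.3,199,171),"post":(185.7,214.3,215)}.items():print(k,cast("wrist",*v,st).round(1))
s=manip.read_state();print(s["eef_pos"],s["clock"])
```

```text
button [687.8  46.2 198. ]
lens [618.6  53.9 171. ]
post [582.1  56.8 215. ]
[683.93117646  46.92832858 232.00097941] 6.0167
```

```bash
python3 -m inch '[{"gripper":0,"dx":0.002,"dy":0,"dz":-0.025,"wx":0,"wy":0,"wz":0},{"gripper":0,"dx":0.002,"dy":0,"dz":-0.045,"wx":0,"wy":0,"wz":0},{"gripper":0,"dx":0.002,"dy":0,"dz":-0.055,"wx":0,"wy":0,"wz":0},{"gripper":0,"dx":0.002,"dy":0,"dz":-0.058,"wx":0,"wy":0,"wz":0},{"gripper":0,"dx":0.002,"dy":0,"dz":-0.06,"wx":0,"wy":0,"wz":0}]'
python3 -m inch '[{"gripper":0,"dx":0,"dy":0,"dz":-0.001,"wx":0,"wy":0,"wz":0},{"gripper":0,"dx":0,"dy":0,"dz":-0.003,"wx":0,"wy":0,"wz":0},{"gripper":0,"dx":0,"dy":0,"dz":-0.005,"wx":0,"wy":0,"wz":0},{"gripper":0,"dx":0,"dy":0,"dz":-0.006,"wx":0,"wy":0,"wz":0},{"gripper":0,"dx":0,"dy":0,"dz":-0.006,"wx":0,"wy":0,"wz":0}]'
```

```text
clock: 6.43
eef_pos: [685.2, 46.2, 175.2]
eef_rot: [3.141, -0.0, 1.48]
wrist_force: [-0.3, 0.4, 0.2]
finger_gap: 0.1
finger_force: 0.0
clock: 6.85
eef_pos: [685.4, 46.5, 168.3]
eef_rot: [-3.142, 0.0, 1.48]
wrist_force: [0.8, -0.4, -0.6]
finger_gap: 0.7
finger_force: 0.0
```

```bash
python3 -m inch '[{"gripper":0,"dx":0,"dy":0,"dz":-0.001,"wx":0,"wy":0,"wz":0},{"gripper":0,"dx":0,"dy":0,"dz":-0.002,"wx":0,"wy":0,"wz":0},{"gripper":0,"dx":0,"dy":0,"dz":-0.003,"wx":0,"wy":0,"wz":0},{"gripper":0,"dx":0,"dy":0,"dz":-0.004,"wx":0,"wy":0,"wz":0},{"gripper":0,"dx":0,"dy":0,"dz":-0.004,"wx":0,"wy":0,"wz":0}]'
python3 -m inch '[{"gripper":0,"dx":0,"dy":0,"dz":-0.001,"wx":0,"wy":0,"wz":0},{"gripper":0,"dx":0,"dy":0,"dz":-0.002,"wx":0,"wy":0,"wz":0},{"gripper":0,"dx":0,"dy":0,"dz":-0.003,"wx":0,"wy":0,"wz":0},{"gripper":0,"dx":0,"dy":0,"dz":-0.004,"wx":0,"wy":0,"wz":0},{"gripper":0,"dx":0,"dy":0,"dz":-0.004,"wx":0,"wy":0,"wz":0}]'
python3 -m inch '[{"gripper":0,"dx":0,"dy":0,"dz":-0.001,"wx":0,"wy":0,"wz":0},{"gripper":0,"dx":0,"dy":0,"dz":-0.002,"wx":0,"wy":0,"wz":0},{"gripper":0,"dx":0,"dy":0,"dz":-0.003,"wx":0,"wy":0,"wz":0},{"gripper":0,"dx":0,"dy":0,"dz":-0.003,"wx":0,"wy":0,"wz":0},{"gripper":0,"dx":0,"dy":0,"dz":-0.003,"wx":0,"wy":0,"wz":0}]'
```

```text
clock: 7.27
eef_pos: [685.6, 46.5, 164.4]
eef_rot: [3.141, -0.0, 1.48]
wrist_force: [-0.6, -0.8, 2.2]
finger_gap: 0.7
finger_force: 1.2
clock: 7.68
eef_pos: [685.5, 46.5, 160.1]
eef_rot: [3.142, 0.0, 1.48]
wrist_force: [1.1, -0.0, 1.6]
finger_gap: 1.2
finger_force: 0.6
clock: 8.1
eef_pos: [685.7, 46.5, 159.0]
eef_rot: [3.14, -0.0, 1.48]
wrist_force: [-4.0, -0.5, 12.4]
finger_gap: 0.3
finger_force: 6.5
```

Contact came at about 167 and the stop at 159 with force rising, so the button is down and the tip offset is about 31 mm. I'll push slightly more and hold, then rise and move over the post.

```bash
python3 -m inch '[{"gripper":0,"dx":0,"dy":0,"dz":-0.001,"wx":0,"wy":0,"wz":0},{"gripper":0,"dx":0,"dy":0,"dz":-0.0015,"wx":0,"wy":0,"wz":0},{"gripper":0,"dx":0,"dy":0,"dz":-0.0015,"wx":0,"wy":0,"wz":0},{"gripper":0,"dx":0,"dy":0,"dz":-0.0015,"wx":0,"wy":0,"wz":0},{"gripper":0,"dx":0,"dy":0,"dz":-0.0015,"wx":0,"wy":0,"wz":0}]'
python3 -m inch '[{"gripper":0,"dx":0,"dy":0,"dz":0.03,"wx":0,"wy":0,"wz":0},{"gripper":0,"dx":0,"dy":0,"dz":0.06,"wx":0,"wy":0,"wz":0},{"gripper":0.45,"dx":-0.03,"dy":0.003,"dz":0.065,"wx":0,"wy":0,"wz":0},{"gripper":0.45,"dx":-0.06,"dy":0.006,"dz":0.065,"wx":0,"wy":0,"wz":0},{"gripper":0.45,"dx":-0.09,"dy":0.009,"dz":0.065,"wx":0,"wy":0,"wz":0}]'
python3 -m inch '[{"gripper":0.45,"dx":-0.012,"dy":0.001,"dz":0,"wx":0,"wy":0,"wz":0},{"gripper":0.45,"dx":-0.013,"dy":0.001,"dz":0,"wx":0,"wy":0,"wz":0},{"gripper":0.45,"dx":-0.013,"dy":0.001,"dz":0,"wx":0,"wy":0,"wz":0},{"gripper":0.45,"dx":-0.013,"dy":0.001,"dz":0,"wx":0,"wy":0,"wz":0},{"gripper":0.45,"dx":-0.013,"dy":0.001,"dz":0,"wx":0,"wy":0,"wz":0}]'
python3 - <<'E'
from h import *
s=manip.read_state();a=manip.camera("wrist");print(s["eef_pos"])
cv2.imwrite("pics/w8.png",a)
g=cv2.cvtColor(a,cv2.COLOR_BGR2GRAY)
m=(g<38).astype(np.uint8);m[235:]=0;m[:120]=0
n,l,t,c=cv2.connectedComponentsWithStats(m);print([(t[i].tolist(),c[i].round(1)) for i in range(1,n) if t[i][4]>80])
h=cv2.HoughCircles(g[100:240,250:440],cv2.HOUGH_GRADIENT,1,60,param1=80,param2=15,minRadius=22,maxRadius=45)
if h is not None:
  for c in h[0]:print(c,cast("wrist",c[0]+250,c[1]+100,171,s))
E
```

```text
clock: 8.52
eef_pos: [685.8, 46.5, 158.8]
eef_rot: [3.139, -0.0, 1.48]
wrist_force: [-7.9, 0.0, 20.8]
finger_gap: 0.4
finger_force: 10.5
clock: 8.93
eef_pos: [594.2, 55.5, 220.4]
eef_rot: [-3.141, 0.0, 1.48]
wrist_force: [0.5, 0.1, 0.8]
finger_gap: 17.2
finger_force: 0.0
clock: 9.35
eef_pos: [583.2, 56.3, 220.3]
eef_rot: [-3.141, 0.0, 1.48]
wrist_force: [0.1, 1.2, 0.2]
finger_gap: 42.3
finger_force: 0.0
[583.17595505  56.27539482 220.27375588]
[([309, 170, 85, 65, 1386], array([339.1, 204. ]))]
[111.5 101.5  31.9] [617.5058698   54.05529158 171.        ]
[49.5 90.5 31.1] [565.30938152  68.65322855 171.        ]
```

The lens is at (617.5,54), so the post is at about (581.6,57) and the tool is already centred over it. I'll descend and grip.

```bash
python3 -m inch '[{"gripper":0.45,"dx":-0.001,"dy":0.001,"dz":-0.025,"wx":0,"wy":0,"wz":0},{"gripper":0.45,"dx":-0.001,"dy":0.001,"dz":-0.045,"wx":0,"wy":0,"wz":0},{"gripper":0.45,"dx":-0.001,"dy":0.001,"dz":-0.06,"wx":0,"wy":0,"wz":0},{"gripper":0.45,"dx":-0.001,"dy":0.001,"dz":-0.068,"wx":0,"wy":0,"wz":0},{"gripper":0.45,"dx":-0.001,"dy":0.001,"dz":-0.072,"wx":0,"wy":0,"wz":0}]'
python3 -m inch '[{"gripper":0.45,"dx":0,"dy":0,"dz":0,"wx":0,"wy":0,"wz":0},{"gripper":0,"dx":0,"dy":0,"dz":0,"wx":0,"wy":0,"wz":0},{"gripper":0,"dx":0,"dy":0,"dz":0,"wx":0,"wy":0,"wz":0},{"gripper":0,"dx":0,"dy":0,"dz":0,"wx":0,"wy":0,"wz":0},{"gripper":0,"dx":0,"dy":0,"dz":0,"wx":0,"wy":0,"wz":0}]' 35
```

```text
clock: 9.82
eef_pos: [581.4, 57.3, 147.4]
eef_rot: [-3.14, 0.0, 1.48]
wrist_force: [0.9, -0.7, -0.3]
finger_gap: 41.9
finger_force: 0.0
clock: 10.23
eef_pos: [581.7, 57.5, 149.5]
eef_rot: [3.141, -0.0, 1.48]
wrist_force: [0.3, -0.2, -0.1]
finger_gap: 19.0
finger_force: 0.0
```

```bash
python3 -m inch '[{"gripper":0,"dx":0,"dy":0,"dz":0,"wx":0,"wy":0,"wz":0},{"gripper":0,"dx":0,"dy":0,"dz":0,"wx":0,"wy":0,"wz":0},{"gripper":0,"dx":-0.006,"dy":0.0005,"dz":0,"wx":0,"wy":0,"wz":0},{"gripper":0,"dx":-0.013,"dy":0.0012,"dz":0,"wx":0,"wy":0,"wz":0},{"gripper":0,"dx":-0.02,"dy":0.0018,"dz":0,"wx":0,"wy":0,"wz":0}]'
python3 -m inch '[{"gripper":0,"dx":-0.008,"dy":0.0007,"dz":0,"wx":0,"wy":0,"wz":0},{"gripper":0,"dx":-0.016,"dy":0.0014,"dz":0,"wx":0,"wy":0,"wz":0},{"gripper":0,"dx":-0.024,"dy":0.0022,"dz":0,"wx":0,"wy":0,"wz":0},{"gripper":0,"dx":-0.032,"dy":0.0029,"dz":0,"wx":0,"wy":0,"wz":0},{"gripper":0,"dx":-0.04,"dy":0.0036,"dz":0,"wx":0,"wy":0,"wz":0}]'
```

```text
clock: 10.65
eef_pos: [561.0, 59.4, 149.2]
eef_rot: [3.141, -0.0, 1.48]
wrist_force: [2.5, 1.2, 4.0]
finger_gap: 17.8
finger_force: 35.0
clock: 11.07
eef_pos: [521.0, 63.1, 149.1]
eef_rot: [3.14, -0.0, 1.48]
wrist_force: [6.7, 3.4, 4.2]
finger_gap: 17.4
finger_force: 35.0
```

```bash
python3 -m inch '[{"gripper":0,"dx":-0.008,"dy":0.0007,"dz":0,"wx":0,"wy":0,"wz":0},{"gripper":0,"dx":-0.016,"dy":0.0014,"dz":0,"wx":0,"wy":0,"wz":0},{"gripper":0,"dx":-0.024,"dy":0.0022,"dz":0,"wx":0,"wy":0,"wz":0},{"gripper":0,"dx":-0.03,"dy":0.0027,"dz":0,"wx":0,"wy":0,"wz":0},{"gripper":0,"dx":-0.036,"dy":0.0032,"dz":0,"wx":0,"wy":0,"wz":0}]'
python3 -m inch '[{"gripper":0,"dx":-0.001,"dy":0.0001,"dz":0,"wx":0,"wy":0,"wz":0},{"gripper":0,"dx":-0.002,"dy":0.0002,"dz":0,"wx":0,"wy":0,"wz":0},{"gripper":0,"dx":-0.003,"dy":0.0003,"dz":0,"wx":0,"wy":0,"wz":0},{"gripper":0,"dx":-0.0035,"dy":0.0003,"dz":0,"wx":0,"wy":0,"wz":0},{"gripper":0,"dx":-0.0035,"dy":0.0003,"dz":0,"wx":0,"wy":0,"wz":0}]'
```

```text
clock: 11.48
eef_pos: [485.3, 66.5, 149.1]
eef_rot: [3.14, -0.001, 1.48]
wrist_force: [8.6, 6.0, 2.1]
finger_gap: 17.3
finger_force: 35.0
clock: 11.9
eef_pos: [482.1, 66.8, 149.1]
eef_rot: [3.14, -0.001, 1.48]
wrist_force: [7.0, 5.2, 1.8]
finger_gap: 17.6
finger_force: 35.0
```

```bash
python3 -m inch '[{"gripper":0,"dx":-0.001,"dy":0.0001,"dz":0,"wx":0,"wy":0,"wz":0},{"gripper":0,"dx":-0.002,"dy":0.0002,"dz":0,"wx":0,"wy":0,"wz":0},{"gripper":0,"dx":-0.0025,"dy":0.0002,"dz":0,"wx":0,"wy":0,"wz":0},{"gripper":0,"dx":-0.0025,"dy":0.0002,"dz":0,"wx":0,"wy":0,"wz":0},{"gripper":0,"dx":-0.0025,"dy":0.0002,"dz":0,"wx":0,"wy":0,"wz":0}]'
python3 - <<'E'
from h import *
a=manip.camera("wrist");s=manip.read_state();print(s["eef_pos"],s["wrist_force"])
b=manip.camera("top");cv2.imwrite("pics/t9.png",b);cv2.imwrite("pics/w9.png",a)
g=cv2.cvtColor(a,cv2.COLOR_BGR2GRAY)
h=cv2.HoughCircles(g[100:240,250:440],cv2.HOUGH_GRADIENT,1,60,param1=80,param2=15,minRadius=25,maxRadius=45)
if h is not None:
  for c in h[0]:print(c,cast("wrist",c[0]+250,c[1]+100,171,s))
E
```

```text
clock: 12.32
eef_pos: [481.9, 66.8, 149.2]
eef_rot: [3.134, -0.001, 1.48]
wrist_force: [27.1, 4.3, -7.5]
finger_gap: 17.7
finger_force: 35.0
[481.94971927  66.80472538 149.26170655] [27.92076413  4.22365581 -7.7332153 ]
[127.5 130.5  42.1] [517.79241451  64.40315126 171.        ]
```

Force jumped to 28 N at 100 mm of travel, and the lens is at about (518,64), so this is the second stop. I'll ease off slightly, settle and hand in.

```bash
python3 -m inch '[{"gripper":0,"dx":0.0007,"dy":0,"dz":0,"wx":0,"wy":0,"wz":0},{"gripper":0,"dx":0.0007,"dy":0,"dz":0,"wx":0,"wy":0,"wz":0},{"gripper":0,"dx":0.0007,"dy":0,"dz":0,"wx":0,"wy":0,"wz":0},{"gripper":0,"dx":0.0007,"dy":0,"dz":0,"wx":0,"wy":0,"wz":0},{"gripper":0,"dx":0.0007,"dy":0,"dz":0,"wx":0,"wy":0,"wz":0}]'
python3 -c "
from cell import manip
s=manip.read_state();print(s['eef_pos'],s['wrist_force'],s['finger_force'])
print(manip.sign_off())"
```

```text
clock: 12.83
eef_pos: [482.0, 66.8, 149.2]
eef_rot: [3.136, -0.001, 1.48]
wrist_force: [22.2, 4.1, -4.4]
finger_gap: 17.3
finger_force: 35.0
[481.98296238  66.8350299  149.18178098] [22.24493295  4.14438843 -4.4347486 ] 34.999374747276306
the job is handed in; nothing more can be done
None
```

I handed the job in at about 12.8 s with the top drawer at its stop, the release button down and the gripper holding the post at the telescope's second stop with 35 N; `sign_off` returned no verdict.

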